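# Set out the repair bench on its outline mats

## Task

Set out the repair bench: each of the spectacle case, the screw box, the roll of blocking pads and the oil bottle belongs on the grey mat whose black printed shape fits it. Set each one down flat or upright as it now stands, centred on its own shape, the two long ones turned to lie along theirs (either way round). Leave the spray bottle and the pliers where they are.

Things in the scene. Friction and masses are not known exactly. Their poses are not given: they have to be found in the camera images.
- case_mid (a point): closed black spectacle case with rounded ends, 64 (x) x 158 (y) x 41 (z) mm, lying on its flat underside; loose, about 100 g. The point is its centre, 20.5 mm above its underside; y along its length, z up. Grasp across its 61 mm width (x) at mid-length.
- screwbox_mid (a point): shallow screw assortment box with square corners, blue sides and a clear shut lid over pale compartments, 62 (x; 67 with the small tabs of its lid) x 115 (y) x 20 (z) mm; loose, about 110 g. The point is its centre, 10 mm above its underside; y along its length, z up. Grasp across its 62 mm width (x) at mid-length.
- roll_mid (a point): roll of blocking pads (like a roll of white tape with a brown core) lying flat, 62 mm diameter, 26 mm high; loose, about 70 g. The point is its centre, 13 mm above its underside; z up. Grasp across the diameter.
- oiler_mid (a point): small blue oil dropper bottle standing upright: round foot of 41 mm diameter and 12 mm high, above it a body about 20 mm thick that narrows up to 49 mm, then a thin needle up to 66 mm; loose, about 30 g. The point is on its axis 33 mm above its underside; z up. Grasp the body above the foot, 20 to 45 mm above the underside.
- case_mat_mid (a point): grey mat 88 (x) x 180 (y) mm with a black long shape with widely rounded ends, 70 x 164 mm along y: the place of the spectacle case. The point is the middle of the mat's top face; z up, x and y along the mat's edges. The mat is 4 mm thick, fixed to the worktop, and flat: the black shape is only printed on it.
- box_mat_mid (a point): grey mat 91 (x) x 137 (y) mm with a black square-cornered rectangle, 73 x 121 mm along y: the place of the screw box. The point is the middle of the mat's top face; z up, x and y along the mat's edges. The mat is 4 mm thick, fixed to the worktop, and flat: the black shape is only printed on it.
- roll_mat_mid (a point): square grey mat 84 x 84 mm with the larger black disc, 68 mm diameter: the place of the roll. The point is the middle of the mat's top face; z up, x and y along the mat's edges. The mat is 4 mm thick, fixed to the worktop, and flat: the black shape is only printed on it.
- oiler_mat_mid (a point): square grey mat 64 x 64 mm with the smaller black disc, 47 mm diameter: the place of the oil bottle. The point is the middle of the mat's top face; z up, x and y along the mat's edges. The mat is 4 mm thick, fixed to the worktop, and flat: the black shape is only printed on it.
- spray_mid (a point): bystander, not to be moved: lens cleaner spray bottle standing upright, 42 mm diameter, 140 mm high, loose. The point is its centre, 70 mm above its underside; z up.
- pliers_mid (a point): bystander, not to be moved: bright metal pliers lying flat, 43 (x) x 150 (y) x 11 (z) mm, loose. The point is its centre, 5.5 mm above its underside; y towards the nose, z up.
Things that resemble listed ones, but are neither listed nor needed, are in the scene too. What is meant by the part that bears oiler_mid is not yellow, and is the smaller of those in its own colour.

How it is judged:
By the outcome, as a careful person would: the job done as asked, in the order asked, and still so for the second after the job is handed in, with the robot touching nothing.
It also fails if it takes over 96 s, if anything falls off the work surface, if the arm or the gripper's body presses on something with over 40 N, if the wrist force passes 120 N, or if a joint passes its speed limit or range.

## Robot

A 6-joint arm with a two-finger parallel gripper is mounted at the origin on a cart in front of the work surface, level with it; the furniture and walls round the work are solid. World frame = base frame: x ahead of the robot, y to its left, z up, the work surface at z = 0. Lengths are in m, angles in rad, forces in N, time in s.
With the tool pointing down it reaches from about 0.35 to 0.725 m from the base axis. Payload 6 kg.
Tool frame: the origin (TCP) lies on the mounting face of the last link; the fingertips stand 173 mm ahead of it and the grasp point (between the pads) lies 155 mm ahead of it; z points along the fingers, y is the line along which they close (so a half turn about z gives the same grasp; the last joint's range is limited). The gripper opens to 85 mm and grips with 20 to 120 N. Pads are 22 mm wide; open, the fingers measure 114 mm over their backs; the gripper's body (76 mm by 85 mm) begins 54 mm behind the grasp point. The pads swing forward as they close: fully open they stand 13 mm farther back than shut.
Start: joints at [1.646, 0.04, 0.085, 0, -1.615, -0.334], TCP at [0.154, 0.58, 0.405] pointing down, gripper open.
Joint ranges: [-2.56, 2.56], [-1.29, 2.01], [-1.08, 1.49], [-3.29, 1.98], [-2.81, -0.18], [-2.99, 2.99]. Speed limits (rad/s): [2.57, 2.57, 3.01, 3.14, 3.14, 3.14].

## Interface

Orientations are given as a unit quaternion [x, y, z, w].
In Python, from rig import bot gives the robot as it stands.
- The arm moves only by the tool play_rows, never from a script. Its argument "increments" is a list of rows, each an object of numbers: "tx", "ty", "tz": the shift along the tool's x, y, z in cm; "yaw": the turn about the tool's z in rad. A call has 1 to 8 rows; each row shifts and turns the commanded pose from where the row before left it, along the tool's axes as they then stand; what a row does not reach is not made up. A row lasts 1/8 s, in which the tool goes at most 62.5 mm and 10.7 degrees, less where a joint would pass 70% of its speed; a pose out of reach is approached as far as the arm can. A call with a gripper value outside its range is refused whole. "grip" is the finger opening in cm, from 0 to 8.54, set as the call begins (left out, the last holds). The fingers move at their own pace and stop on an object; the grip force is fixed at half the most. Time passes only in rows, so rows that do not move let the fingers close. It gives the time, the measured TCP pose, the force, the opening and the grip force at its end, in the units of the state.
- bot.read_state(): the state, without advancing time (a new reading comes with each control period).
- bot.read_camera(name): name is "side" or "top"; returns the picture (400x640x3 uint8, red, green, blue); there is no depth.
- bot.camera_params(name): a dict with "intrinsics" (3x3 intrinsics, pixels), "k1" (the pictures are not rectified: a ray, as slopes to the right and down, at radius r is drawn at 1 + k1 r^2 times it, then the intrinsics apply), "extrinsics" (4x4, takes a point from world to camera coordinates). Camera axes: x right, y up, looking along -z (the intrinsics and any distortion apply to the point x, -y, -z); pixel columns grow to the right and rows downward; lengths in m; the calibration is good to about 2 mm. A picture is of the moment at which its call begins. camera_params takes no time and is no camera call.
- bot.job_done(): hands the job in; it is judged then, once.
The state is a dict: "clock": time; "joints": joint angles; "qvel": joint speeds; "tau": joint torques, N m; "eef_pos": TCP position; "ee_rot": TCP orientation; "contact_force": force on the tool from outside, world axes, zero at the start; "moment": the same for the moment, N m; "grip_width": opening from 0.0 (shut) to 1.0 (fully open); "finger_force": force on a finger pad.
Only numpy, scipy, OpenCV 4.12 (cv2) and the standard library are available. Lean on these libraries where they do the work, as an engineer would, in place of code of your own. Each camera call takes 0.05 s, during which the arm holds its last target. There are 200 camera calls.

## Working session

There is one attempt and no reset: what is moved stays moved. The work goes in short steps, Python scripts to look and compute and a tool call to move; the robot and the scene stay as the last step left them, time stands still between calls to the robot, and variables do not carry over. Pictures are saved under pics/ and viewed, at most 14 in all, crops included, and the job is handed in when it is done.

Besides the shell and the picture viewer there is one more tool, called after ">>>" by a JSON object that holds its "method" and its "body". play_rows: Moves the arm, as the interface text tells. Its arguments: {"type":"object","properties":{"increments":{"type":"array","items":{"type":"object","properties":{"tx":{"type":"number"},"ty":{"type":"number"},"tz":{"type":"number"},"yaw":{"type":"number"}}}},"grip":{"type":"number"}},"required":["increments"]}

```bash
mkdir -p pics; python3 - <<'E'
from rig import bot
import cv2
for n in ("top","side"):
    im=bot.read_camera(n); cv2.imwrite(f"pics/{n}0.png",im[:,:,::-1])
    p=bot.camera_params(n); print(n,p)
print(bot.read_state())
E
```

```text
top {'intrinsics': array([[448.05707469,   0.        , 318.79414903],
       [  0.        , 448.05707469, 199.12799338],
       [  0.        ,   0.        ,   1.        ]]), 'k1': -0.11371848328044422, 'extrinsics': array([[ 0.00361203, -0.99994767,  0.00957105, -0.0895252 ],
       [ 0.98284485,  0.00531484,  0.18435769, -0.57398145],
       [-0.18439891,  0.00874095,  0.98281262, -1.35885475],
       [ 0.        ,  0.        ,  0.        ,  1.        ]])}
side {'intrinsics': array([[372.34088973,   0.        , 320.66067881],
       [  0.        , 372.34088973, 199.69683319],
       [  0.        ,   0.        ,   1.        ]]), 'k1': -0.061868723876803276, 'extrinsics': array([[ 0.85332655, -0.5212323 , -0.01227526, -0.52242379],
       [ 0.2010161 ,  0.30718396,  0.93017769, -0.16203264],
       [-0.4810679 , -0.79621285,  0.36690432, -0.78334128],
       [ 0.        ,  0.        ,  0.        ,  1.        ]])}
{'clock': 0.1, 'joints': array([ 1.64567557e+00,  4.07457196e-02,  8.39354171e-02, -4.74506433e-04,
       -1.61551990e+00, -3.33676404e-01]), 'qvel': array([-0.00069155, -0.00203938,  0.00215567,  0.00047153, -0.00059509,
        0.00159852]), 'tau': array([-4.93118932e-03, -3.69336140e+01,  3.48276651e+01,  6.95177078e+00,
       -4.57748436e-03, -2.33759465e-06]), 'eef_pos': array([0.15345699, 0.58001886, 0.40378255]), 'ee_rot': array([ 9.91640704e-01, -1.29027397e-01, -7.65152342e-05,  7.99071738e-04]), 'contact_force': array([ 0.38467863, -0.02137202,  0.29941316]), 'moment': array([-0.03597874,  0.05279784, -0.00202167]), 'finger_force': 0.0, 'grip_width': 1.0003590264476059}
```

View pics/top0.png

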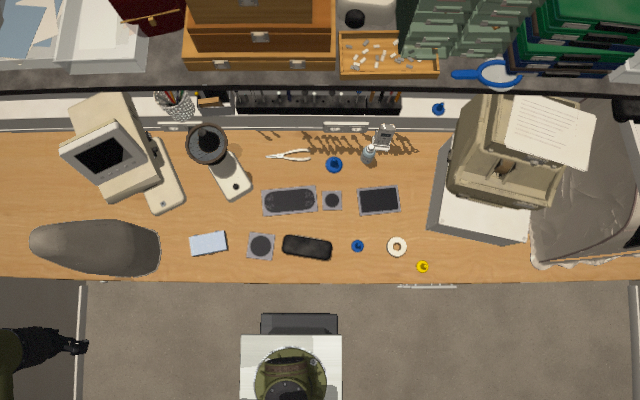

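View pics/side0.png

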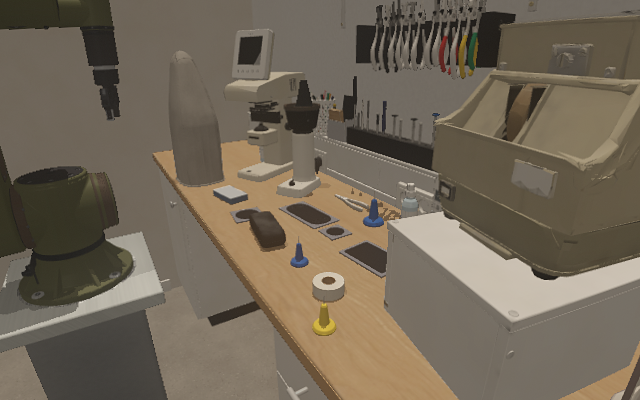

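The top view shows, in pixels: case (307,246), screw box (208,243), roll (397,246), small blue oiler (357,246), with decoys large blue (334,165) and yellow (422,266). The mats are case (289,201), oiler (332,201), box (379,201) and roll (261,246). The spray is at (368,152) and the pliers at (290,155). I'll enlarge this area.

```bash
python3 - <<'E'
import cv2
im=cv2.imread("pics/top0.png")
cv2.imwrite("pics/crop1.png",cv2.resize(im[175:275,180:310],None,fx=6,fy=6,interpolation=cv2.INTER_CUBIC)[:600,:800])
cv2.imwrite("pics/crop2.png",cv2.resize(im[175:275,305:435],None,fx=6,fy=6,interpolation=cv2.INTER_CUBIC)[:600,:800])
E
```

```text
(no output)
```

View pics/crop1.png

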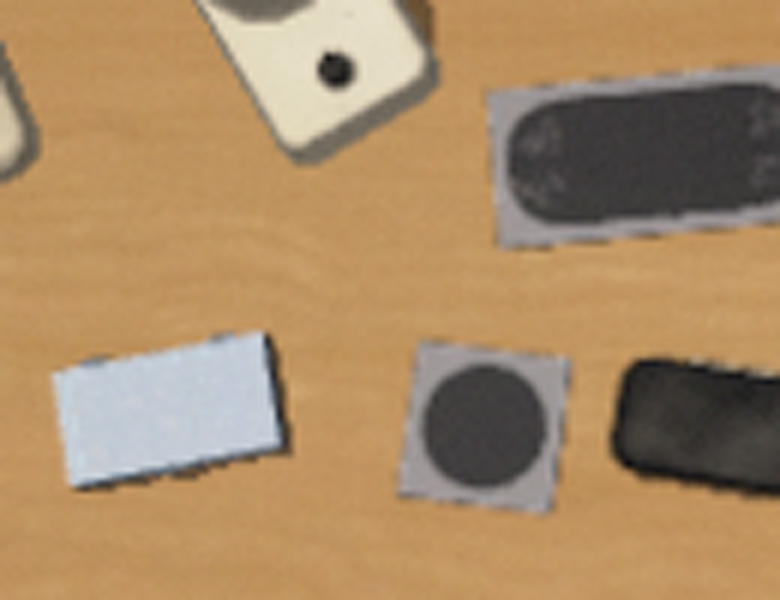

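View pics/crop2.png

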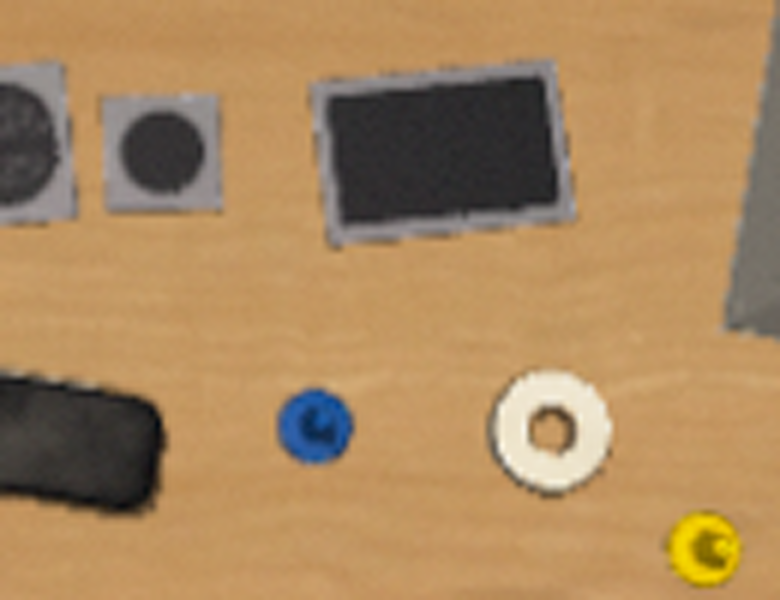

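The crops give these pixels: roll mat disc crop1 (484,426), case mat corners (488,93), (502,247), (812,62) and (826,215) in crop1 coordinates. Oiler mat disc is crop2 (162,152), box mat centre (443,152), oiler foot (315,427), roll (552,431). The box lid corners are (55,375), (264,334), (281,446) and (72,485) in crop1.

```bash
cat >h.py <<'E'
import numpy as np, cv2
from rig import bot
def cam(n):
    p=bot.camera_params(n); E=p["extrinsics"]; return p["intrinsics"],p["k1"],E[:3,:3],E[:3,3]
def unproj(uv,z,n="top"):
    K,k,R,t=cam(n)
    q=cv2.undistortPoints(np.array(uv,float).reshape(-1,1,2),K,np.array([k,0,0,0.]))[:,0]
    d=np.c_[q[:,0],-q[:,1],-np.ones(len(q))]@R; C=-R.T@t
    return C+d*((z-C[2])/d[:,2])[:,None]
def c1(p,s=(180,175)): return (np.array(p,float).reshape(-1,2)+.5)/6-.5+np.array(s)
def c2(p): return c1(p,(305,175))
def psi(s):
    x,y,z,w=s["ee_rot"]; return np.arctan2(2*(x*y+w*z),1-2*(y*y+z*z))
def plan(xy,ztip,ang,s=None):
    """closing-line (tool y) at world angle ang (mod pi), grasp point at xy, grasp point height ztip"""
    s=s or bot.read_state(); a=psi(s); p=s["eef_pos"]
    d=np.array(xy)-p[:2]; ex=np.array([np.cos(a),np.sin(a)]); ey=np.array([np.sin(a),-np.cos(a)])
    yaw=-((ang+np.pi/2-a+np.pi/2)%np.pi-np.pi/2)
    return dict(tx=round(100*d@ex,2),ty=round(100*d@ey,2),tz=round(100*(p[2]-ztip-.155),2),yaw=round(yaw,3),j6=round(s["joints"][5],2))
E
python3 - <<'E'
from h import *
K,k,R,t=cam("top"); print("cam",-R.T@t)
im=cv2.imread("pics/top0.png")
f=lambda n,P:print(n,P.mean(0).round(4)[:2],"r",np.hypot(*P.mean(0)[:2]).round(3))
def quad(n,P):
    f(n,P); a=P[1]-P[0]+P[2]-P[3]; b=P[3]-P[0]+P[2]-P[1]; print("  long ang",np.degrees(np.arctan2(a[1],a[0])).round(1),"perp",np.degrees(np.arctan2(b[1],b[0])).round(1),"len",np.hypot(a[0],a[1])/2,np.hypot(b[0],b[1])/2)
quad("casemat",unproj(c1([(488,93),(812,62),(826,215),(502,247)]),.004))
quad("boxmat",unproj(c2([(312,83),(552,62),(575,217),(333,245)]),.004))
quad("rollmat",unproj(c1([(418,342),(570,357),(550,512),(400,497)]),.004))
f("rolldisc",unproj(c1([(484,426)]),.004))
quad("oilmat",unproj(c2([(102,96),(218,94),(222,212),(107,213)]),.004))
f("oildisc",unproj(c2([(162,152)]),.004))
quad("box",unproj(c1([(55,375),(264,334),(281,446),(72,485)]),.020))
f("roll",unproj(c2([(552,431)]),.024)); f("oiler",unproj(c2([(315,427)]),.010))
m=np.zeros((400,640),np.uint8); m[228:265,276:338]=(im[228:265,276:338].max(2)<90)
n,l,s,c=cv2.connectedComponentsWithStats(m); i=1+s[1:,4].argmax()
ys,xs=np.nonzero(l==i); r=cv2.minAreaRect(np.c_[xs,ys].astype(np.float32)); print(r,c[i])
P=unproj(cv2.boxPoints(r),.02); quad("case",P); f("casecent",unproj([c[i]],.02))
f("spray",unproj([(366,160)],.0)); f("bigblue",unproj([(334,165)],.01))
E
```

```text
cam [ 0.31388674 -0.07459222  1.44217433]
casemat [0.5796 0.0096] r 0.58
  long ang -84.0 perp -174.0 len 0.17709566183502395 0.08538624298318455
boxmat [ 0.5825 -0.2829] r 0.648
  long ang -83.8 perp -173.4 len 0.13338912037225772 0.0885850677192826
rollmat [0.4306 0.0998] r 0.442
  long ang -95.2 perp 174.4 len 0.08153868581524572 0.08342823180652356
rolldisc [0.431 0.1  ] r 0.442
oilmat [ 0.5805 -0.1293] r 0.595
  long ang -88.9 perp -177.9 len 0.06291672821253633 0.0650774803384298
oildisc [ 0.5813 -0.1292] r 0.596
box [0.4368 0.2671] r 0.512
  long ang -78.6 perp -168.7 len 0.11376112849755043 0.060150208898888766
roll [ 0.4284 -0.335 ] r 0.544
oiler [ 0.4315 -0.2104] r 0.48
((306.7972717285156, 247.21621704101562), (49.31969451904297, 19.89227867126465), 9.462322235107422) [306.74947368 247.31368421]
case [ 0.4255 -0.0497] r 0.428
  long ang -9.0 perp -99.2 len 0.06304081994369927 0.1564428051533199
casecent [ 0.4251 -0.0496] r 0.428
spray [ 0.7183 -0.2446] r 0.759
bigblue [ 0.6976 -0.1371] r 0.711
```

```bash
python3 - <<'E'
from h import *
print(plan((.25,.30),.25,np.radians(-9)),plan((.4253,-.0497),.25,np.radians(-9)))
E
```

```text
{'tx': np.float64(16.5), 'ty': np.float64(24.6), 'tz': np.float64(-0.12), 'yaw': np.float64(1.469), 'j6': np.float64(-0.33)} {'tx': np.float64(42.39), 'ty': np.float64(53.92), 'tz': np.float64(-0.12), 'yaw': np.float64(1.469), 'j6': np.float64(-0.33)}
```

>>> {"method": "play_rows", "body": {"increments": [{"tx":2.75,"ty":4.1},{"tx":2.75,"ty":4.1},{"tx":2.75,"ty":4.1},{"tx":2.75,"ty":4.1},{"tx":2.75,"ty":4.1},{"tx":2.75,"ty":4.1}], "grip": 8.54}}

```text
schema error: expected keys tx, ty, tz, yaw
```

>>> {"method": "play_rows", "body": {"increments": [{"tx":3.7,"ty":4.2},{"tx":3.7,"ty":4.2},{"tx":3.7,"ty":4.2},{"tx":3.7,"ty":4.2},{"tx":3.7,"ty":4.2},{"tx":3.7,"ty":4.2},{"tx":3.7,"ty":4.2}]}}

```text
schema error: expected keys tx, ty, tz, yaw
```

>>> {"method": "play_rows", "body": {"increments": [{"yaw":0.18},{"yaw":0.18},{"yaw":0.18},{"yaw":0.18},{"yaw":0.18},{"yaw":0.18},{"yaw":0.18},{"yaw":0.18}]}}

```text
schema error: expected keys tx, ty, tz, yaw
```

```bash
cat >>h.py <<'E'
if __name__=="__main__":
    import sys; x,y,z,a=map(float,sys.argv[1:5]); s=bot.read_state()
    print({k:float(v) for k,v in plan((x,y),z,np.radians(a),s).items()},s["eef_pos"].round(4),s["clock"],s["grip_width"].__round__(3))
E
python3 h.py .4253 -.0497 .024 -9; pwd
```

```text
{'tx': 42.39, 'ty': 53.92, 'tz': 22.48, 'yaw': 1.469, 'j6': -0.33} [0.1535 0.58   0.4038] 0.1 1.0
.
```

All four keys are needed.

>>> {"method": "play_rows", "body": {"increments": [{"tx":2.75,"ty":4.1,"tz":0,"yaw":0},{"tx":2.75,"ty":4.1,"tz":0,"yaw":0},{"tx":2.75,"ty":4.1,"tz":0,"yaw":0},{"tx":2.75,"ty":4.1,"tz":0,"yaw":0},{"tx":2.75,"ty":4.1,"tz":0,"yaw":0},{"tx":2.75,"ty":4.1,"tz":0,"yaw":0}], "grip": 8.54}}

```text
clock: 0.85
eef_pos: [0.2503, 0.2984, 0.4044]
ee_rot: [0.992, -0.129, -0.0, 0.0]
contact_force: [0.6, 0.8, -0.5]
grip_width: 1.0
finger_force: 0.0
```

>>> {"method": "play_rows", "body": {"increments": [{"tx":3.7,"ty":4.2,"tz":0,"yaw":0},{"tx":3.7,"ty":4.2,"tz":0,"yaw":0},{"tx":3.7,"ty":4.2,"tz":0,"yaw":0},{"tx":3.7,"ty":4.2,"tz":0,"yaw":0},{"tx":3.7,"ty":4.2,"tz":0,"yaw":0},{"tx":3.7,"ty":4.2,"tz":0,"yaw":0},{"tx":3.7,"ty":4.2,"tz":0,"yaw":0}]}}

```text
clock: 1.72
eef_pos: [0.4255, -0.0526, 0.4046]
ee_rot: [0.992, -0.129, 0.0, -0.0]
contact_force: [0.3, 1.4, 0.2]
grip_width: 1.0
finger_force: 0.0
```

>>> {"method": "play_rows", "body": {"increments": [{"tx":0,"ty":0,"tz":0,"yaw":0.18},{"tx":0,"ty":0,"tz":0,"yaw":0.18},{"tx":0,"ty":0,"tz":0,"yaw":0.18},{"tx":0,"ty":0,"tz":0,"yaw":0.18},{"tx":0,"ty":0,"tz":0,"yaw":0.18},{"tx":0,"ty":0,"tz":0,"yaw":0.18},{"tx":0,"ty":0,"tz":0,"yaw":0.18},{"tx":0,"ty":0,"tz":0,"yaw":0.18}]}}

```text
clock: 2.72
eef_pos: [0.4251, -0.0505, 0.4043]
ee_rot: [-0.658, 0.753, 0.0, -0.0]
contact_force: [-0.0, 1.0, -0.1]
grip_width: 1.001
finger_force: 0.0
```

```bash
python3 h.py .4253 -.0497 .024 -9
```

```text
{'tx': -0.08, 'ty': -0.01, 'tz': 22.53, 'yaw': 0.023, 'j6': -0.49} [ 0.4251 -0.0505  0.4043] 2.725 1.001
```

>>> {"method": "play_rows", "body": {"increments": [{"tx":-0.1,"ty":0,"tz":4,"yaw":0.025},{"tx":0,"ty":0,"tz":4,"yaw":0},{"tx":0,"ty":0,"tz":4,"yaw":0},{"tx":0,"ty":0,"tz":4,"yaw":0},{"tx":0,"ty":0,"tz":3,"yaw":0},{"tx":0,"ty":0,"tz":2,"yaw":0},{"tx":0,"ty":0,"tz":1.5,"yaw":0},{"tx":0,"ty":0,"tz":0,"yaw":0}]}}

```text
clock: 3.72
eef_pos: [0.425, -0.0496, 0.1788]
ee_rot: [-0.651, 0.759, 0.0, -0.001]
contact_force: [-0.4, -0.2, 0.7]
grip_width: 1.0
finger_force: 0.0
```

>>> {"method": "play_rows", "body": {"increments": [{"tx":0,"ty":0,"tz":0,"yaw":0},{"tx":0,"ty":0,"tz":0,"yaw":0},{"tx":0,"ty":0,"tz":0,"yaw":0},{"tx":0,"ty":0,"tz":0,"yaw":0},{"tx":0,"ty":0,"tz":0,"yaw":0},{"tx":0,"ty":0,"tz":0,"yaw":0}], "grip": 4.5}}

```text
clock: 4.47
eef_pos: [0.4259, -0.0494, 0.1811]
ee_rot: [-0.651, 0.759, -0.001, 0.001]
contact_force: [-1.1, 1.0, 6.2]
grip_width: 0.703
finger_force: 66.8
```

>>> {"method": "play_rows", "body": {"increments": [{"tx":0,"ty":0,"tz":-1,"yaw":0},{"tx":0,"ty":0,"tz":-3,"yaw":0},{"tx":0,"ty":0,"tz":-3,"yaw":0},{"tx":0,"ty":0,"tz":-1,"yaw":0},{"tx":0,"ty":0,"tz":0,"yaw":0}]}}

```text
clock: 5.1
eef_pos: [0.4253, -0.0495, 0.2596]
ee_rot: [-0.651, 0.759, 0.0, 0.0]
contact_force: [-0.3, -0.4, -1.7]
grip_width: 0.691
finger_force: 66.2
```

```bash
python3 h.py .5796 .0096 .028 6
```

```text
{'tx': -8.19, 'ty': -14.35, 'tz': 7.66, 'yaw': -0.258, 'j6': -0.51} [ 0.4253 -0.0495  0.2596] 5.1 0.691
```

>>> {"method": "play_rows", "body": {"increments": [{"tx":-2.05,"ty":-3.6,"tz":0,"yaw":0},{"tx":-2.05,"ty":-3.6,"tz":0,"yaw":0},{"tx":-2.05,"ty":-3.6,"tz":0,"yaw":0},{"tx":-2.05,"ty":-3.55,"tz":0,"yaw":0},{"tx":0,"ty":0,"tz":0,"yaw":-0.13},{"tx":0,"ty":0,"tz":0,"yaw":-0.128},{"tx":0,"ty":0,"tz":0,"yaw":0},{"tx":0,"ty":0,"tz":0,"yaw":0}]}}

```text
clock: 6.1
eef_pos: [0.5794, 0.0096, 0.2587]
ee_rot: [0.742, -0.67, -0.0, 0.001]
contact_force: [0.3, -0.3, -0.9]
grip_width: 0.695
finger_force: 66.1
```

```bash
python3 h.py .5796 .0096 .031 6; python3 - <<'E'
from h import *
im=bot.read_camera("top")[:,:,::-1]; cv2.imwrite("pics/top1.png",cv2.resize(im[165:275,200:330],None,fx=5,fy=5,interpolation=cv2.INTER_CUBIC))
E
```

```text
{'tx': 0.0, 'ty': -0.02, 'tz': 7.27, 'yaw': -0.002, 'j6': -0.26} [0.5794 0.0096 0.2587] 6.1 0.695
```

View pics/top1.png

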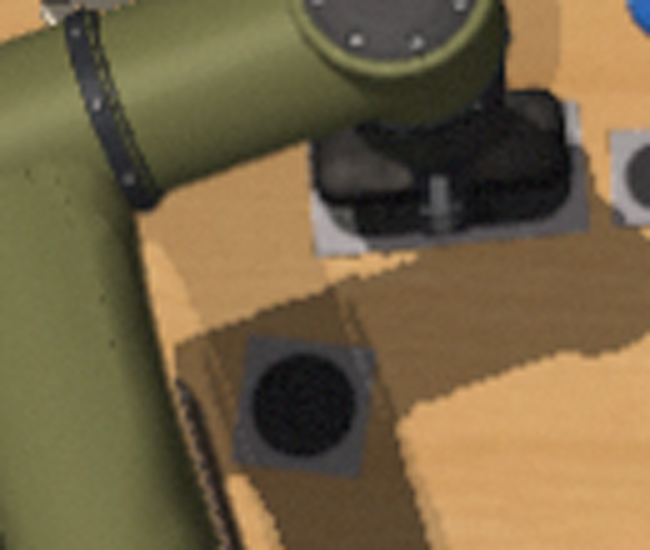

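The case hangs over its mat and is parallel to it (mat corners about (315,252) and (588,230) in the crop). I'll lower it, and check the placement once the arm is away.

>>> {"method": "play_rows", "body": {"increments": [{"tx":0,"ty":0,"tz":3,"yaw":0},{"tx":0,"ty":0,"tz":2.5,"yaw":0},{"tx":0,"ty":0,"tz":1.2,"yaw":0},{"tx":0,"ty":0,"tz":0.5,"yaw":0},{"tx":0,"ty":0,"tz":0,"yaw":0},{"tx":0,"ty":0,"tz":0,"yaw":0}]}}

```text
clock: 6.9
eef_pos: [0.58, 0.0097, 0.1889]
ee_rot: [0.743, -0.669, 0.001, -0.001]
contact_force: [0.4, 0.1, -0.9]
grip_width: 0.697
finger_force: 66.2
```

```bash
python3 h.py .5796 .0096 .030 6
```

```text
{'tx': 0.01, 'ty': 0.04, 'tz': 0.39, 'yaw': 0.0, 'j6': -0.26} [0.58   0.0097 0.1889] 6.9 0.697
```

>>> {"method": "play_rows", "body": {"increments": [{"tx":0,"ty":0,"tz":0.2,"yaw":0},{"tx":0,"ty":0,"tz":0.2,"yaw":0},{"tx":0,"ty":0,"tz":0,"yaw":0},{"tx":0,"ty":0,"tz":0,"yaw":0}]}}

```text
clock: 7.4
eef_pos: [0.5799, 0.0097, 0.1851]
ee_rot: [0.743, -0.669, 0.0, -0.0]
contact_force: [-3.1, 1.0, 5.1]
grip_width: 0.697
finger_force: 66.9
```

>>> {"method": "play_rows", "body": {"increments": [{"tx":0,"ty":0,"tz":0,"yaw":0},{"tx":0,"ty":0,"tz":0,"yaw":0},{"tx":0,"ty":0,"tz":0,"yaw":0},{"tx":0,"ty":0,"tz":0,"yaw":0},{"tx":0,"ty":0,"tz":0,"yaw":0}], "grip": 8.54}}

```text
clock: 8.02
eef_pos: [0.5797, 0.0096, 0.1837]
ee_rot: [0.743, -0.669, 0.0, 0.0]
contact_force: [0.0, -0.3, 0.1]
grip_width: 1.001
finger_force: 0.0
```

>>> {"method": "play_rows", "body": {"increments": [{"tx":0,"ty":0,"tz":-1,"yaw":0},{"tx":0,"ty":0,"tz":-3,"yaw":0},{"tx":0,"ty":0,"tz":-4,"yaw":0},{"tx":0,"ty":0,"tz":-4,"yaw":0},{"tx":0,"ty":0,"tz":-4,"yaw":0},{"tx":0,"ty":0,"tz":-2,"yaw":0},{"tx":0,"ty":0,"tz":0,"yaw":0}]}}

```text
clock: 8.9
eef_pos: [0.5798, 0.0097, 0.3653]
ee_rot: [0.743, -0.669, 0.001, -0.001]
contact_force: [-0.1, 0.2, -0.1]
grip_width: 0.998
finger_force: 0.0
```

```bash
python3 h.py .4368 .2671 .026 11.4
```

```text
{'tx': -27.1, 'ty': 11.52, 'tz': 18.43, 'yaw': -0.094, 'j6': -0.26} [0.5798 0.0097 0.3653] 8.9 0.998
```

>>> {"method": "play_rows", "body": {"increments": [{"tx":-3.9,"ty":1.65,"tz":0,"yaw":0},{"tx":-3.9,"ty":1.65,"tz":0,"yaw":0},{"tx":-3.9,"ty":1.65,"tz":0,"yaw":0},{"tx":-3.9,"ty":1.65,"tz":0,"yaw":0},{"tx":-3.9,"ty":1.65,"tz":0,"yaw":0},{"tx":-3.9,"ty":1.65,"tz":0,"yaw":0},{"tx":-3.7,"ty":1.6,"tz":0,"yaw":0},{"tx":0,"ty":0,"tz":0,"yaw":-0.094}]}}

```text
clock: 9.9
eef_pos: [0.4355, 0.269, 0.3614]
ee_rot: [0.776, -0.631, -0.0, 0.002]
contact_force: [0.5, 0.2, -0.6]
grip_width: 0.999
finger_force: 0.0
```

```bash
python3 h.py .4368 .2671 .026 11.4; python3 - <<'E'
from h import *
im=bot.read_camera("top")[:,:,::-1]; cv2.imwrite("pics/top2.png",cv2.resize(im[150:270,150:340],None,fx=4,fy=4,interpolation=cv2.INTER_CUBIC))
E
```

```text
{'tx': 0.21, 'ty': -0.09, 'tz': 18.04, 'yaw': 0.005, 'j6': -0.74} [0.4355 0.269  0.3614] 9.9 0.999
```

View pics/top2.png

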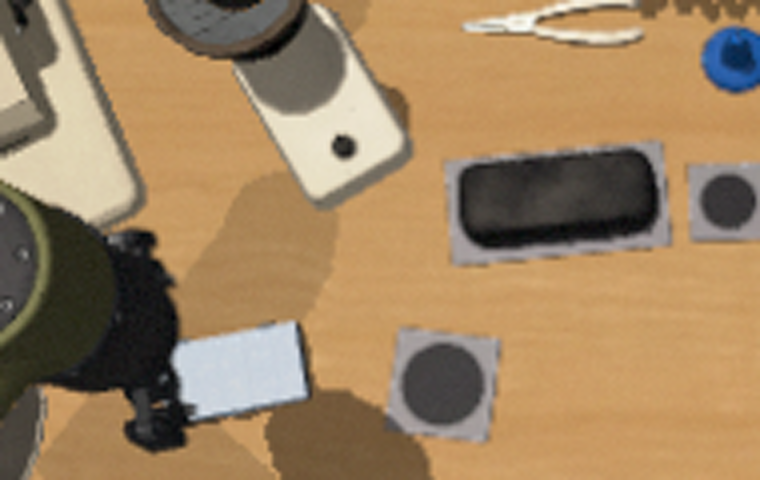

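The case sits centred and aligned on its mat, with its outline at about (458–660, 150–248) inside the mat (447–670, 142–265). Next, the box.

>>> {"method": "play_rows", "body": {"increments": [{"tx":0,"ty":0,"tz":4,"yaw":0},{"tx":0,"ty":0,"tz":4,"yaw":0},{"tx":0,"ty":0,"tz":4,"yaw":0},{"tx":0,"ty":0,"tz":2,"yaw":0},{"tx":0,"ty":0,"tz":0,"yaw":0},{"tx":0,"ty":0,"tz":0,"yaw":0}]}}

```text
clock: 10.7
eef_pos: [0.4372, 0.2671, 0.2243]
ee_rot: [0.774, -0.634, 0.0, -0.0]
contact_force: [0.2, -0.7, -0.1]
grip_width: 1.0
finger_force: 0.0
```

```bash
python3 h.py .4368 .2671 .025 11.4
```

```text
{'tx': -0.01, 'ty': 0.03, 'tz': 4.43, 'yaw': -0.001, 'j6': -0.74} [0.4372 0.2671 0.2243] 10.7 1.0
```

>>> {"method": "play_rows", "body": {"increments": [{"tx":0,"ty":0,"tz":2.5,"yaw":0},{"tx":0,"ty":0,"tz":1.5,"yaw":0},{"tx":0,"ty":0,"tz":0.4,"yaw":0},{"tx":0,"ty":0,"tz":0,"yaw":0}]}}

```text
clock: 11.2
eef_pos: [0.4371, 0.2672, 0.1802]
ee_rot: [0.774, -0.633, 0.0, -0.0]
contact_force: [-0.1, 0.2, 0.1]
grip_width: 0.999
finger_force: 0.0
```

>>> {"method": "play_rows", "body": {"increments": [{"tx":0,"ty":0,"tz":0,"yaw":0},{"tx":0,"ty":0,"tz":0,"yaw":0},{"tx":0,"ty":0,"tz":0,"yaw":0},{"tx":0,"ty":0,"tz":0,"yaw":0},{"tx":0,"ty":0,"tz":0,"yaw":0},{"tx":0,"ty":0,"tz":0,"yaw":0}], "grip": 4.5}}

```text
clock: 11.95
eef_pos: [0.4373, 0.2675, 0.1811]
ee_rot: [0.774, -0.633, 0.0, -0.001]
contact_force: [-0.7, 0.5, 5.8]
grip_width: 0.707
finger_force: 65.8
```

>>> {"method": "play_rows", "body": {"increments": [{"tx":0,"ty":0,"tz":-1,"yaw":0},{"tx":0,"ty":0,"tz":-3,"yaw":0},{"tx":0,"ty":0,"tz":-4,"yaw":0},{"tx":0,"ty":0,"tz":-3,"yaw":0},{"tx":0,"ty":0,"tz":-1,"yaw":0},{"tx":0,"ty":0,"tz":0,"yaw":0}]}}

```text
clock: 12.7
eef_pos: [0.4368, 0.2671, 0.2993]
ee_rot: [0.774, -0.633, -0.0, 0.0]
contact_force: [0.2, 0.5, -0.8]
grip_width: 0.705
finger_force: 65.2
```

```bash
python3 h.py .5825 -.2829 .031 6.4; python3 - <<'E'
from h import *
im=bot.read_camera("side")[:,:,::-1]; cv2.imwrite("pics/side2.png",cv2.resize(im[130:280,160:420],None,fx=3,fy=3,interpolation=cv2.INTER_CUBIC))
E
```

```text
{'tx': 56.8, 'ty': -3.42, 'tz': 11.33, 'yaw': 0.087, 'j6': -0.74} [0.4368 0.2671 0.2993] 12.7 0.705
```

View pics/side2.png

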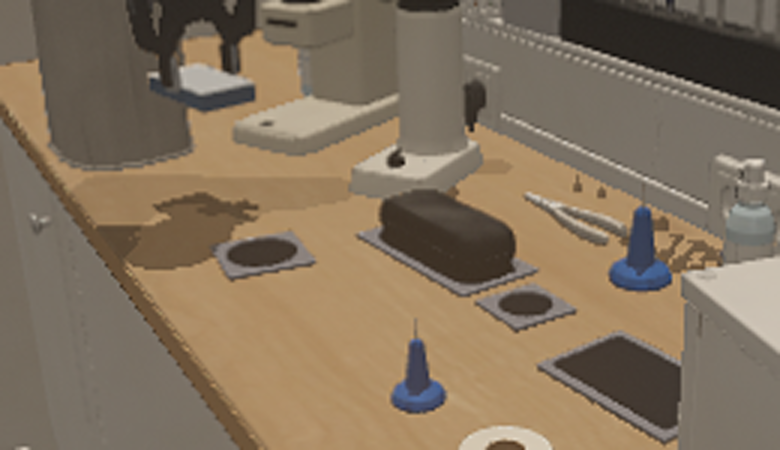

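The box is held level, and the case, decoys and bystanders are undisturbed. The machine on the cabinet at the right may come close to the wrist at the box mat, so I'll triangulate its edge.

```bash
python3 - <<'E'
from h import *
im=cv2.imread("pics/top0.png"); a=cv2.resize(im[80:250,340:540],None,fx=3,fy=3,interpolation=cv2.INTER_CUBIC)
b=cv2.imread("pics/side0.png")[60:310,380:600]
b=cv2.resize(b,(449,510)); a=a[:,:350] 
cv2.imwrite("pics/mach.png",np.hstack([a,b]))
E
```

```text
(no output)
```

View pics/mach.png

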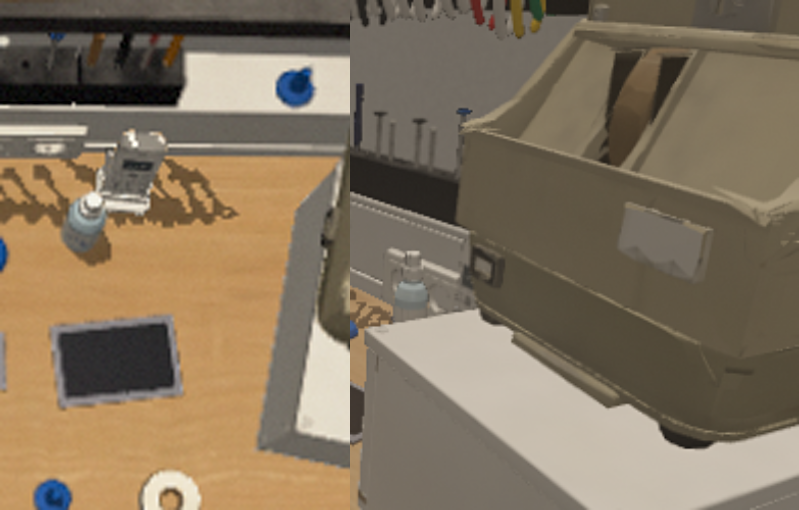

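The cabinet's base edge is about at column 430 and the machine's edge at column 450, so y < -0.40. That clears the wrist at y = -0.28.

>>> {"method": "play_rows", "body": {"increments": [{"tx":3,"ty":-0.2,"tz":0,"yaw":0},{"tx":4.6,"ty":-0.3,"tz":0,"yaw":0},{"tx":4.6,"ty":-0.3,"tz":0,"yaw":0},{"tx":4.6,"ty":-0.3,"tz":0,"yaw":0},{"tx":4.6,"ty":-0.3,"tz":0,"yaw":0},{"tx":4.6,"ty":-0.3,"tz":0,"yaw":0},{"tx":4.6,"ty":-0.3,"tz":0,"yaw":0},{"tx":4.6,"ty":-0.3,"tz":0,"yaw":0}]}}

```text
clock: 13.75
eef_pos: [0.5289, -0.0749, 0.2977]
ee_rot: [0.774, -0.633, -0.001, 0.001]
contact_force: [-0.0, 1.4, -1.3]
grip_width: 0.703
finger_force: 65.2
```

>>> {"method": "play_rows", "body": {"increments": [{"tx":4.6,"ty":-0.25,"tz":0,"yaw":0},{"tx":4.6,"ty":-0.25,"tz":0,"yaw":0},{"tx":4.6,"ty":-0.2,"tz":0,"yaw":0},{"tx":4.6,"ty":-0.2,"tz":0,"yaw":0},{"tx":3.2,"ty":-0.2,"tz":0,"yaw":0},{"tx":0,"ty":0,"tz":0,"yaw":0.087},{"tx":0,"ty":0,"tz":0,"yaw":0},{"tx":0,"ty":0,"tz":0,"yaw":0}]}}

```text
clock: 14.75
eef_pos: [0.5824, -0.2826, 0.2987]
ee_rot: [0.746, -0.666, -0.001, 0.0]
contact_force: [-0.3, 0.5, -2.8]
grip_width: 0.702
finger_force: 65.2
```

```bash
python3 h.py .5825 -.2829 .031 6.4
```

```text
{'tx': 0.03, 'ty': -0.0, 'tz': 11.27, 'yaw': 0.002, 'j6': 0.26} [ 0.5824 -0.2826  0.2987] 14.75 0.702
```

>>> {"method": "play_rows", "body": {"increments": [{"tx":0,"ty":0,"tz":3,"yaw":0},{"tx":0,"ty":0,"tz":4,"yaw":0},{"tx":0,"ty":0,"tz":2.5,"yaw":0},{"tx":0,"ty":0,"tz":1,"yaw":0},{"tx":0,"ty":0,"tz":0.5,"yaw":0},{"tx":0,"ty":0,"tz":0.3,"yaw":0},{"tx":0,"ty":0,"tz":0,"yaw":0},{"tx":0,"ty":0,"tz":0,"yaw":0}]}}

```text
clock: 15.75
eef_pos: [0.5827, -0.283, 0.1875]
ee_rot: [0.746, -0.666, 0.001, -0.0]
contact_force: [0.1, -0.1, -0.5]
grip_width: 0.702
finger_force: 65.2
```

```bash
python3 h.py .5825 -.2829 .030 6.4
```

```text
{'tx': -0.02, 'ty': 0.02, 'tz': 0.25, 'yaw': 0.0, 'j6': 0.26} [ 0.5827 -0.283   0.1875] 15.75 0.702
```

>>> {"method": "play_rows", "body": {"increments": [{"tx":0,"ty":0,"tz":0.2,"yaw":0},{"tx":0,"ty":0,"tz":0.1,"yaw":0},{"tx":0,"ty":0,"tz":0,"yaw":0}]}}

```text
clock: 16.12
eef_pos: [0.5827, -0.283, 0.1852]
ee_rot: [0.746, -0.666, 0.001, -0.0]
contact_force: [-0.7, 2.4, 5.6]
grip_width: 0.706
finger_force: 65.9
```

>>> {"method": "play_rows", "body": {"increments": [{"tx":0,"ty":0,"tz":0,"yaw":0},{"tx":0,"ty":0,"tz":0,"yaw":0},{"tx":0,"ty":0,"tz":0,"yaw":0},{"tx":0,"ty":0,"tz":0,"yaw":0},{"tx":0,"ty":0,"tz":0,"yaw":0}], "grip": 8.54}}

```text
clock: 16.75
eef_pos: [0.5825, -0.283, 0.1837]
ee_rot: [0.746, -0.666, 0.0, 0.0]
contact_force: [-0.3, 0.5, 0.4]
grip_width: 1.001
finger_force: 0.0
```

>>> {"method": "play_rows", "body": {"increments": [{"tx":0,"ty":0,"tz":-1,"yaw":0},{"tx":0,"ty":0,"tz":-3,"yaw":0},{"tx":0,"ty":0,"tz":-4,"yaw":0},{"tx":0,"ty":0,"tz":-3,"yaw":0},{"tx":0,"ty":0,"tz":-1,"yaw":0},{"tx":0,"ty":0,"tz":0,"yaw":0}]}}

```text
clock: 17.5
eef_pos: [0.5825, -0.2829, 0.3043]
ee_rot: [0.746, -0.666, 0.0, -0.0]
contact_force: [-0.3, 0.0, 0.2]
grip_width: 1.0
finger_force: 0.0
```

```bash
python3 h.py .4284 -.335 .026 6.4; python3 h.py .4284 -.335 .026 0
```

```text
{'tx': 3.45, 'ty': 15.9, 'tz': 12.33, 'yaw': 0.0, 'j6': 0.26} [ 0.5825 -0.2829  0.3043] 17.5 1.0
{'tx': 3.45, 'ty': 15.9, 'tz': 12.33, 'yaw': 0.112, 'j6': 0.26} [ 0.5825 -0.2829  0.3043] 17.5 1.0
```

>>> {"method": "play_rows", "body": {"increments": [{"tx":0.85,"ty":4,"tz":0,"yaw":0},{"tx":0.85,"ty":4,"tz":0,"yaw":0},{"tx":0.85,"ty":4,"tz":0,"yaw":0},{"tx":0.9,"ty":3.9,"tz":0,"yaw":0},{"tx":0,"ty":0,"tz":0,"yaw":0}]}}

```text
clock: 18.12
eef_pos: [0.4263, -0.3356, 0.3025]
ee_rot: [0.745, -0.667, -0.001, 0.0]
contact_force: [0.8, -0.4, 1.1]
grip_width: 0.999
finger_force: 0.0
```

```bash
python3 h.py .4284 -.335 .026 6.4; python3 - <<'E'
from h import *
im=bot.read_camera("top")[:,:,::-1]; cv2.imwrite("pics/top3.png",cv2.resize(im[165:285,270:450],None,fx=4,fy=4,interpolation=cv2.INTER_CUBIC))
E
```

```text
{'tx': -0.04, 'ty': -0.21, 'tz': 12.15, 'yaw': -0.002, 'j6': 0.41} [ 0.4263 -0.3356  0.3025] 18.125 0.999
```

View pics/top3.png

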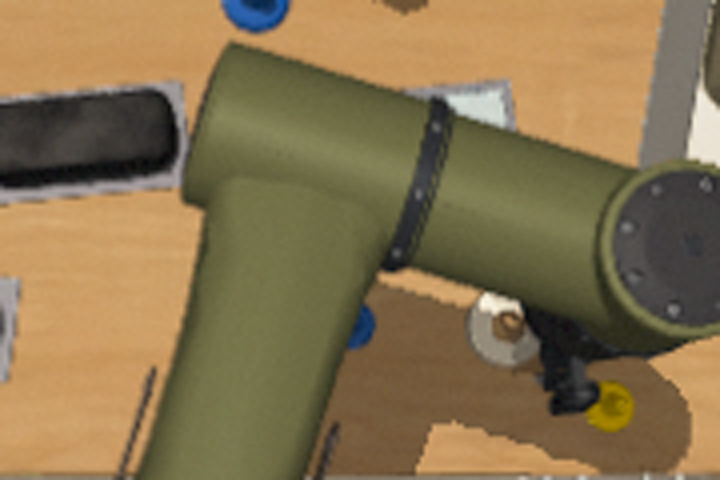

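The machine doesn't interfere, the roll is at crop (503,330), and the near finger passes clear of the yellow decoy at (608,405). I'll descend.

>>> {"method": "play_rows", "body": {"increments": [{"tx":0,"ty":0,"tz":3,"yaw":0},{"tx":0,"ty":0,"tz":4,"yaw":0},{"tx":0,"ty":0,"tz":3,"yaw":0},{"tx":0,"ty":0,"tz":1.5,"yaw":0},{"tx":0,"ty":0,"tz":0.7,"yaw":0},{"tx":0,"ty":0,"tz":0,"yaw":0},{"tx":0,"ty":0,"tz":0,"yaw":0}]}}

```text
clock: 19.05
eef_pos: [0.4288, -0.3352, 0.183]
ee_rot: [0.746, -0.666, 0.001, -0.0]
contact_force: [0.0, -0.5, -0.9]
grip_width: 1.004
finger_force: 0.0
```

>>> {"method": "play_rows", "body": {"increments": [{"tx":0,"ty":0,"tz":0,"yaw":0},{"tx":0,"ty":0,"tz":0,"yaw":0},{"tx":0,"ty":0,"tz":0,"yaw":0},{"tx":0,"ty":0,"tz":0,"yaw":0},{"tx":0,"ty":0,"tz":0,"yaw":0},{"tx":0,"ty":0,"tz":0,"yaw":0}], "grip": 4.5}}

```text
clock: 19.8
eef_pos: [0.4288, -0.3353, 0.1833]
ee_rot: [0.746, -0.666, 0.001, -0.0]
contact_force: [-0.3, -0.8, 5.4]
grip_width: 0.687
finger_force: 64.9
```

>>> {"method": "play_rows", "body": {"increments": [{"tx":0,"ty":0,"tz":-1,"yaw":0},{"tx":0,"ty":0,"tz":-3,"yaw":0},{"tx":0,"ty":0,"tz":-4,"yaw":0},{"tx":0,"ty":0,"tz":-3,"yaw":0},{"tx":0,"ty":0,"tz":-1,"yaw":0},{"tx":0,"ty":0,"tz":0,"yaw":0}]}}

```text
clock: 20.55
eef_pos: [0.4283, -0.3349, 0.3015]
ee_rot: [0.746, -0.666, -0.0, -0.0]
contact_force: [-0.1, 0.3, -1.2]
grip_width: 0.691
finger_force: 64.6
```

```bash
python3 h.py .431 .1 .031 6.4
```

```text
{'tx': -43.19, 'ty': -5.13, 'tz': 11.55, 'yaw': 0.0, 'j6': 0.41} [ 0.4283 -0.3349  0.3015] 20.55 0.691
```

>>> {"method": "play_rows", "body": {"increments": [{"tx":-3.2,"ty":-0.4,"tz":0,"yaw":0},{"tx":-4.5,"ty":-0.53,"tz":0,"yaw":0},{"tx":-4.5,"ty":-0.53,"tz":0,"yaw":0},{"tx":-4.5,"ty":-0.53,"tz":0,"yaw":0},{"tx":-4.5,"ty":-0.53,"tz":0,"yaw":0},{"tx":-4.5,"ty":-0.53,"tz":0,"yaw":0},{"tx":-4.5,"ty":-0.53,"tz":0,"yaw":0},{"tx":-4.5,"ty":-0.53,"tz":0,"yaw":0}]}}

```text
clock: 21.55
eef_pos: [0.4298, 0.0158, 0.2998]
ee_rot: [0.746, -0.666, -0.001, 0.001]
contact_force: [0.8, -0.2, -0.6]
grip_width: 0.686
finger_force: 64.6
```

>>> {"method": "play_rows", "body": {"increments": [{"tx":-4.5,"ty":-0.52,"tz":0,"yaw":0},{"tx":-4,"ty":-0.5,"tz":0,"yaw":0},{"tx":0,"ty":0,"tz":2,"yaw":0},{"tx":0,"ty":0,"tz":4,"yaw":0},{"tx":0,"ty":0,"tz":3,"yaw":0},{"tx":0,"ty":0,"tz":1,"yaw":0},{"tx":0,"ty":0,"tz":0,"yaw":0},{"tx":0,"ty":0,"tz":0,"yaw":0}]}}

```text
clock: 22.55
eef_pos: [0.4315, 0.1002, 0.2029]
ee_rot: [0.746, -0.666, 0.0, -0.001]
contact_force: [0.1, -0.2, -0.6]
grip_width: 0.691
finger_force: 64.6
```

```bash
python3 h.py .431 .1 .032 6.4
```

```text
{'tx': 0.01, 'ty': 0.05, 'tz': 1.59, 'yaw': 0.0, 'j6': -0.58} [0.4315 0.1002 0.2029] 22.55 0.691
```

Check the roll against its disc before release while lowering; at z 0.187 it should be just touching.

>>> {"method": "play_rows", "body": {"increments": [{"tx":0,"ty":0,"tz":0.8,"yaw":0},{"tx":0,"ty":0,"tz":0.5,"yaw":0},{"tx":0,"ty":0,"tz":0.3,"yaw":0},{"tx":0,"ty":0,"tz":0,"yaw":0},{"tx":0,"ty":0,"tz":0,"yaw":0}]}}

```text
clock: 23.18
eef_pos: [0.4311, 0.1001, 0.1873]
ee_rot: [0.746, -0.666, 0.0, 0.0]
contact_force: [-7.7, -0.7, 10.5]
grip_width: 0.69
finger_force: 65.8
```

>>> {"method": "play_rows", "body": {"increments": [{"tx":0,"ty":0,"tz":0,"yaw":0},{"tx":0,"ty":0,"tz":0,"yaw":0},{"tx":0,"ty":0,"tz":0,"yaw":0},{"tx":0,"ty":0,"tz":0,"yaw":0},{"tx":0,"ty":0,"tz":0,"yaw":0}], "grip": 8.54}}

```text
clock: 23.8
eef_pos: [0.4311, 0.1, 0.1856]
ee_rot: [0.746, -0.666, 0.0, 0.0]
contact_force: [-0.0, -0.2, -0.6]
grip_width: 1.001
finger_force: 0.0
```

>>> {"method": "play_rows", "body": {"increments": [{"tx":0,"ty":0,"tz":-1,"yaw":0},{"tx":0,"ty":0,"tz":-3,"yaw":0},{"tx":0,"ty":0,"tz":-4,"yaw":0},{"tx":0,"ty":0,"tz":-4,"yaw":0},{"tx":0,"ty":0,"tz":-2,"yaw":0},{"tx":0,"ty":0,"tz":0,"yaw":0}]}}

```text
clock: 24.55
eef_pos: [0.4312, 0.1001, 0.3271]
ee_rot: [0.746, -0.666, 0.0, -0.001]
contact_force: [-0.1, -0.3, 0.2]
grip_width: 1.0
finger_force: 0.0
```

```bash
python3 h.py .4315 -.2104 .035 6.4
```

```text
{'tx': 30.86, 'ty': 3.44, 'tz': 13.71, 'yaw': 0.0, 'j6': -0.58} [0.4312 0.1001 0.3271] 24.55 1.0
```

>>> {"method": "play_rows", "body": {"increments": [{"tx":3.2,"ty":0.4,"tz":0,"yaw":0},{"tx":4.4,"ty":0.5,"tz":0,"yaw":0},{"tx":4.4,"ty":0.5,"tz":0,"yaw":0},{"tx":4.4,"ty":0.5,"tz":0,"yaw":0},{"tx":4.4,"ty":0.5,"tz":0,"yaw":0},{"tx":4.4,"ty":0.5,"tz":0,"yaw":0},{"tx":4.4,"ty":0.5,"tz":0,"yaw":0},{"tx":1.3,"ty":0.1,"tz":0,"yaw":0}], "grip": 5.5}}

```text
clock: 25.55
eef_pos: [0.4302, -0.2128, 0.3236]
ee_rot: [0.745, -0.667, -0.001, 0.001]
contact_force: [0.1, -0.0, 0.5]
grip_width: 0.646
finger_force: 0.0
```

```bash
python3 - <<'E'
from h import *
print(unproj([(299,262.5)],.008,"side"),unproj([(298.7,250)],.035,"side"))
a=bot.read_camera("top")[:,:,::-1][165:285,200:400]; b=bot.read_camera("side")[:,:,::-1][200:290,230:350]
cv2.imwrite("pics/pair.png",np.vstack([cv2.resize(a[20:100],(600,240),interpolation=cv2.INTER_CUBIC),cv2.resize(b[:72],(600,360),interpolation=cv2.INTER_CUBIC)]))
E
python3 h.py .4315 -.2104 .036 6.4
```

```text
[[ 0.42321083 -0.21908881  0.008     ]] [[ 0.4268566  -0.21292796  0.035     ]]
{'tx': -0.13, 'ty': -0.11, 'tz': 13.31, 'yaw': -0.002, 'j6': 0.15} [ 0.4305 -0.2118  0.3241] 25.65 0.643
```

View pics/pair.png

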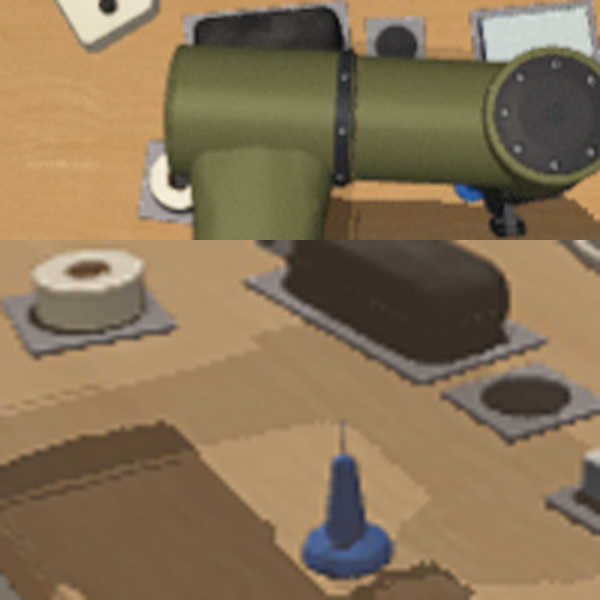

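The top strip shows the roll on its disc and the box on its mat. In the side strip the oiler foot is centred at about pixel (299.0,261.8) and the needle tip at about (298.3,236.2).

```bash
python3 - <<'E'
from h import *
K,k,R,t=cam("side")
def proj(P):
    c=R@P+t; return cv2.projectPoints(np.array([[c[0],-c[1],-c[2]]]),np.zeros(3),np.zeros(3),K,np.array([k,0,0,0.]))[0].ravel().round(2)
for xy in [(.4315,-.2104),(.428,-.214)]: print(xy,[proj(np.array([*xy,z])) for z in (.006,.049,.066)])
print(unproj([(298.3,236.2)],.066,"side"))
for z in (.006,.012): print(unproj([(357.1,245.7)],z))
E
```

```text
(0.4315, -0.2104) [array([300.47, 260.5 ]), array([299.81, 243.27]), array([299.55, 236.26])]
(0.428, -0.214) [array([299.85, 261.66]), array([299.18, 244.35]), array([298.91, 237.31])]
[[ 0.42936915 -0.20871519  0.066     ]]
[[ 0.4319968  -0.21080925  0.006     ]]
[[ 0.43150336 -0.21024017  0.012     ]]
```

The views agree to within 2 mm. I'll descend.

>>> {"method": "play_rows", "body": {"increments": [{"tx":0,"ty":0,"tz":2.5,"yaw":0},{"tx":0,"ty":0,"tz":3,"yaw":0},{"tx":0,"ty":0,"tz":3,"yaw":0},{"tx":0,"ty":0,"tz":2,"yaw":0},{"tx":0,"ty":0,"tz":0,"yaw":0},{"tx":0,"ty":0,"tz":0,"yaw":0}]}}

```text
clock: 26.4
eef_pos: [0.4312, -0.2105, 0.2216]
ee_rot: [0.746, -0.666, 0.001, -0.0]
contact_force: [-0.2, 0.3, 0.4]
grip_width: 0.647
finger_force: 0.0
```

```bash
python3 h.py .4308 -.2105 .036 6.4
```

```text
{'tx': -0.0, 'ty': 0.04, 'tz': 3.06, 'yaw': 0.001, 'j6': 0.14} [ 0.4312 -0.2105  0.2216] 26.4 0.647
```

>>> {"method": "play_rows", "body": {"increments": [{"tx":0,"ty":0,"tz":1.5,"yaw":0},{"tx":0,"ty":0,"tz":1.2,"yaw":0},{"tx":0,"ty":0,"tz":0.4,"yaw":0},{"tx":0,"ty":0,"tz":0,"yaw":0},{"tx":0,"ty":0,"tz":0,"yaw":0}]}}

```text
clock: 27.02
eef_pos: [0.431, -0.2111, 0.1901]
ee_rot: [0.746, -0.666, 0.0, -0.0]
contact_force: [-0.2, -0.1, 0.7]
grip_width: 0.645
finger_force: 0.0
```

>>> {"method": "play_rows", "body": {"increments": [{"tx":0,"ty":0,"tz":0,"yaw":0},{"tx":0,"ty":0,"tz":0,"yaw":0},{"tx":0,"ty":0,"tz":0,"yaw":0},{"tx":0,"ty":0,"tz":0,"yaw":0},{"tx":0,"ty":0,"tz":0,"yaw":0},{"tx":0,"ty":0,"tz":0,"yaw":0}], "grip": 0.8}}

```text
clock: 27.78
eef_pos: [0.431, -0.211, 0.1902]
ee_rot: [0.746, -0.666, 0.0, -0.0]
contact_force: [-0.9, 0.6, 4.7]
grip_width: 0.156
finger_force: 58.7
```

```bash
python3 h.py .4308 -.2105 .036 6.4
```

```text
{'tx': -0.05, 'ty': 0.01, 'tz': -0.08, 'yaw': 0.0, 'j6': 0.15} [ 0.431  -0.211   0.1902] 27.775 0.156
```

>>> {"method": "play_rows", "body": {"increments": [{"tx":0,"ty":0,"tz":-1,"yaw":0},{"tx":0,"ty":0,"tz":-2.5,"yaw":0},{"tx":0,"ty":0,"tz":-3,"yaw":0},{"tx":0,"ty":0,"tz":-2.5,"yaw":0},{"tx":0,"ty":0,"tz":-1,"yaw":0},{"tx":0,"ty":0,"tz":0,"yaw":0}]}}

```text
clock: 28.52
eef_pos: [0.4308, -0.2109, 0.2897]
ee_rot: [0.746, -0.666, 0.0, -0.0]
contact_force: [-0.2, 0.4, -1.6]
grip_width: 0.159
finger_force: 58.3
```

```bash
python3 h.py .581 -.1292 .041 6.4
```

```text
{'tx': -6.45, 'ty': -15.84, 'tz': 9.37, 'yaw': 0.0, 'j6': 0.15} [ 0.4308 -0.2109  0.2897] 28.525 0.159
```

>>> {"method": "play_rows", "body": {"increments": [{"tx":-1.2,"ty":-3,"tz":0,"yaw":0},{"tx":-1.6,"ty":-3.9,"tz":0,"yaw":0},{"tx":-1.6,"ty":-3.9,"tz":0,"yaw":0},{"tx":-1.2,"ty":-3,"tz":0,"yaw":0},{"tx":-0.85,"ty":-2.05,"tz":0,"yaw":0},{"tx":0,"ty":0,"tz":3,"yaw":0},{"tx":0,"ty":0,"tz":3,"yaw":0},{"tx":0,"ty":0,"tz":0,"yaw":0}]}}

```text
clock: 29.52
eef_pos: [0.5798, -0.1291, 0.2253]
ee_rot: [0.745, -0.667, -0.003, 0.003]
contact_force: [0.1, -0.1, 0.6]
grip_width: 0.157
finger_force: 58.3
```

```bash
python3 h.py .581 -.1292 .040 6.4; python3 - <<'E'
from h import *
b=bot.read_camera("side")[:,:,::-1][170:250,260:380]
cv2.imwrite("pics/side4.png",cv2.resize(b,None,fx=6,fy=6,interpolation=cv2.INTER_CUBIC))
E
```

```text
{'tx': 0.03, 'ty': -0.12, 'tz': 3.03, 'yaw': -0.0, 'j6': -0.01} [ 0.5798 -0.1291  0.2253] 29.525 0.157
```

View pics/side4.png

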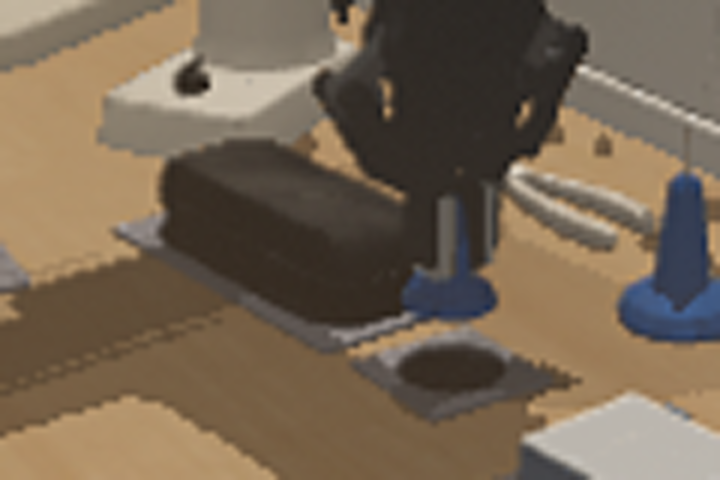

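The oiler hangs upright, with its foot at about (449,297) directly above its disc at (452,369). I'll lower it.

>>> {"method": "play_rows", "body": {"increments": [{"tx":0,"ty":0,"tz":1.5,"yaw":0},{"tx":0,"ty":0,"tz":0.8,"yaw":0},{"tx":0,"ty":0,"tz":0.4,"yaw":0},{"tx":0,"ty":0,"tz":0,"yaw":0},{"tx":0,"ty":0,"tz":0,"yaw":0}]}}

```text
clock: 30.2
eef_pos: [0.5813, -0.1292, 0.2033]
ee_rot: [0.746, -0.666, 0.0, -0.0]
contact_force: [-0.6, -0.2, -0.0]
grip_width: 0.155
finger_force: 58.3
```

```bash
python3 h.py .581 -.1292 .039 6.4
```

```text
{'tx': -0.0, 'ty': 0.03, 'tz': 0.93, 'yaw': 0.0, 'j6': -0.01} [ 0.5813 -0.1292  0.2033] 30.2 0.155
```

>>> {"method": "play_rows", "body": {"increments": [{"tx":0,"ty":0,"tz":0.5,"yaw":0},{"tx":0,"ty":0,"tz":0.3,"yaw":0},{"tx":0,"ty":0,"tz":0.1,"yaw":0},{"tx":0,"ty":0,"tz":0,"yaw":0},{"tx":0,"ty":0,"tz":0,"yaw":0}]}}

```text
clock: 30.82
eef_pos: [0.5811, -0.1291, 0.1942]
ee_rot: [0.746, -0.666, 0.0, 0.0]
contact_force: [-3.2, 1.9, 5.6]
grip_width: 0.164
finger_force: 59.2
```

>>> {"method": "play_rows", "body": {"increments": [{"tx":0,"ty":0,"tz":0,"yaw":0},{"tx":0,"ty":0,"tz":0,"yaw":0},{"tx":0,"ty":0,"tz":0,"yaw":0},{"tx":0,"ty":0,"tz":0,"yaw":0},{"tx":0,"ty":0,"tz":0,"yaw":0},{"tx":0,"ty":0,"tz":0,"yaw":0}], "grip": 5.5}}

```text
clock: 31.58
eef_pos: [0.5811, -0.1292, 0.1937]
ee_rot: [0.746, -0.666, 0.0, 0.0]
contact_force: [1.1, 0.6, -0.5]
grip_width: 0.643
finger_force: 0.0
```

>>> {"method": "play_rows", "body": {"increments": [{"tx":0,"ty":0,"tz":-1,"yaw":0},{"tx":0,"ty":0,"tz":-3,"yaw":0},{"tx":0,"ty":0,"tz":-4,"yaw":0},{"tx":0,"ty":0,"tz":-4,"yaw":0},{"tx":0,"ty":0,"tz":-4,"yaw":0},{"tx":0,"ty":0,"tz":-2,"yaw":0},{"tx":0,"ty":0,"tz":0,"yaw":0}]}}

```text
clock: 32.45
eef_pos: [0.5812, -0.1292, 0.3754]
ee_rot: [0.746, -0.666, 0.001, -0.001]
contact_force: [-0.6, -0.0, -1.0]
grip_width: 0.651
finger_force: 0.0
```

```bash
python3 h.py .30 .36 .25 6.4
```

```text
{'tx': -51.75, 'ty': 22.48, 'tz': -2.96, 'yaw': 0.0, 'j6': -0.01} [ 0.5812 -0.1292  0.3754] 32.45 0.651
```

Move the arm aside for a clear check.

>>> {"method": "play_rows", "body": {"increments": [{"tx":-4,"ty":1.75,"tz":-0.3,"yaw":0},{"tx":-4,"ty":1.75,"tz":-0.3,"yaw":0},{"tx":-4,"ty":1.75,"tz":-0.3,"yaw":0},{"tx":-4,"ty":1.75,"tz":-0.3,"yaw":0},{"tx":-4,"ty":1.75,"tz":-0.3,"yaw":0},{"tx":-4,"ty":1.75,"tz":-0.3,"yaw":0},{"tx":-4,"ty":1.75,"tz":-0.3,"yaw":0},{"tx":-4,"ty":1.75,"tz":-0.3,"yaw":0}]}}

```text
clock: 33.45
eef_pos: [0.4052, 0.1743, 0.3959]
ee_rot: [0.746, -0.666, -0.0, 0.001]
contact_force: [1.2, 1.8, 0.5]
grip_width: 0.644
finger_force: 0.0
```

>>> {"method": "play_rows", "body": {"increments": [{"tx":-4,"ty":1.7,"tz":0,"yaw":0},{"tx":-4,"ty":1.7,"tz":0,"yaw":0},{"tx":-4,"ty":1.7,"tz":0,"yaw":0},{"tx":-4,"ty":1.7,"tz":0,"yaw":0},{"tx":0,"ty":0,"tz":0,"yaw":0},{"tx":0,"ty":0,"tz":0,"yaw":0}]}}

```text
clock: 34.2
eef_pos: [0.3207, 0.3246, 0.3964]
ee_rot: [0.746, -0.666, 0.0, 0.001]
contact_force: [1.1, 0.3, 0.5]
grip_width: 0.644
finger_force: 0.0
```

```bash
python3 - <<'E'
from h import *
im=bot.read_camera("top")[:,:,::-1]; cv2.imwrite("pics/topf.png",im); cv2.imwrite("pics/final.png",cv2.resize(im[143:268,242:408],(797,600),interpolation=cv2.INTER_CUBIC))
E
```

```text
(no output)
```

View pics/final.png

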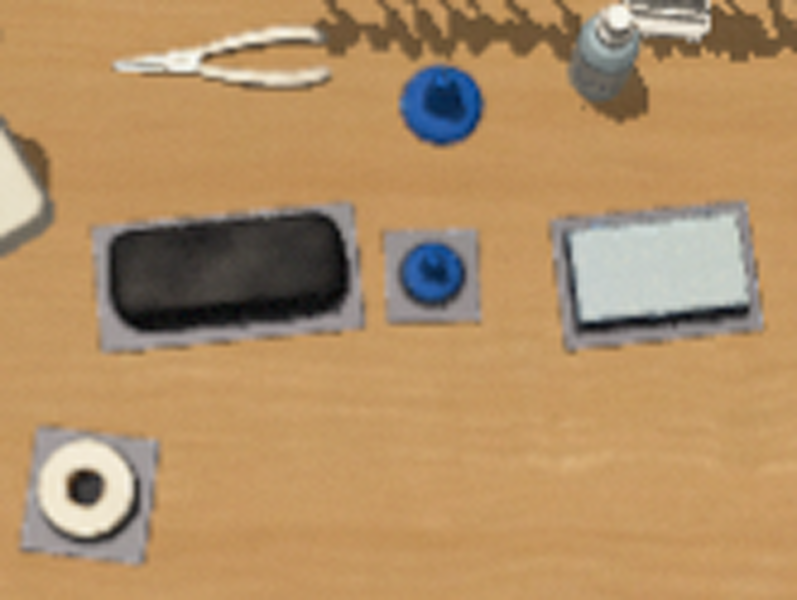

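All four are on their shapes, and the bystanders are unmoved. Now a quick numeric check of the offsets, using box lid corners (568,232), (742,212), (750,303), (578,322), roll (86,488) and oiler foot (433,273).

```bash
python3 - <<'E'
from h import *
g=lambda p:(np.array(p,float).reshape(-1,2)+.5)/4.8-.5+np.array([242,143])
P=unproj(g([(568,232),(742,212),(750,303),(578,322)]),.024);a=P[1]-P[0]+P[2]-P[3]
print("box",(P.mean(0)[:2]-[.5825,-.2829])*1e3,np.degrees(np.arctan2(a[1],a[0])))
print("roll",(unproj(g([(86,488)]),.029)[0,:2]-[.431,.1])*1e3)
print("oil",(unproj(g([(433,273)]),.014)[0,:2]-[.581,-.1292])*1e3)
P=unproj(g([(108,230),(343,209),(350,307),(118,330)]),.024);a=P[1]-P[0]+P[2]-P[3]
print("case",(P.mean(0)[:2]-[.5796,.0096])*1e3,np.degrees(np.arctan2(a[1],a[0])))
E
```

```text
box [1.44616688 0.89490168] -83.19438150678538
roll [ 2.09092549 -0.64430872]
oil [-0.08463347 -0.33094445]
case [ 1.59148304 -2.34888073] -84.21256319337975
```

```bash
python3 -c "
from rig import bot; print(bot.job_done())"
```

```text
the job is handed in; nothing more can be done
None
```

The case, screw box, roll and small blue oil bottle were each set on their matching mats and the job was handed in at about 34 s; the last top view put them within about 3 mm of centre, the two long ones aligned to within about 1°, with the spray bottle and pliers untouched.

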